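# Load and index the drill jig's slide

## Task

Load the drill jig and index its slide, using only the fingertips: nothing is gripped or lifted. First push the casting that stands in the slide's nest gently sideways until it is fully home against the nest's back bar; then press the sprung stop block down with a fingertip through the slide's window and, holding it down, push the slide forward over it, towards the drill bush, until the block springs up in the slide's second window and locks it. Leave the waiting castings, tools and other things where they are.

Things in the scene. Friction and masses are not known exactly. Their poses are not given: they have to be found in the camera images.
- jig: Fixed drill jig on the bench, 336 x 140 mm (x -114 to 222, y -70 to 70): 12 mm base plate, a guide strip along each long side (32 mm high), and at its far end a bridge with a round drill bush (bridge x 140 to 220 mm, underside 101, top 115 mm high; bush axis x 158, y 12). Origin: on the bench under the middle of the stop block; x = the way the slide travels (towards the bush), z up.
- slide (a joint): Travel (m) of the steel slide along the jig's x: 0 = loading station, 0.070 = drilling station; end stops at -0.0015 and 0.071; 2 N friction. It is a captive plate 233 x 110 x 8 mm, underside 19, top 27 mm above the bench, with two square windows of 48 mm, 70 mm apart along x. The stop block standing up in a window locks it (2 mm of play). Forward = growing.
- stop_block (a joint): How far (m) the sprung block, 44 x 44 mm with ribbed top, is pressed: 0 = up, top 25 mm above the bench (6 mm inside the slide's window); 0.0115 = fully down, top 13.5 mm above the bench (1.5 mm above the base plate). Spring 4 N up, 8 N down. Pressed over 6 mm it lets the slide pass; once the slide has gone 6 mm its web keeps the block down, until the second window lets it up.
- window (a point): Middle of the slide's front window (over the stop block at the start), level with the slide's top, 27 mm above the bench; moves with the slide, axes as the jig's. The window is 48 x 48 mm, its walls 8 mm high (to 19 mm above the bench): a fingertip inside pushes the slide by the front wall, 24 mm to +x of this point. Second window: 70 mm to -x.
- stop_top (a point): Middle of the stop block's top face; goes down with it; axes as the jig's.
- nest (a point): Where the casting's origin lies when fully home: on the raised nest plate of the slide (8 mm thick, top 35 mm above the bench), 88 mm to +x and 12 mm to +y of the window's middle; moves with the slide, axes as the jig's. The nest has a back bar (14 mm high, face 24 mm to +y of this point) and two side fences (10 mm high, 50 mm apart, from y -12 mm to the bar), and is open to -y.
- casting: The work: dark cast iron part, 0.28 to 0.56 kg (pushing it takes up to about 4 N): square foot 46 x 48 x 10 mm (x, y, z) with an upright hub (diameter 42 tapering to 36 mm), 56 mm high in all. It stands upright on the nest plate between the nest's fences, 14 to 24 mm short of home towards -y. Origin at the middle of its underside, z up, axes about as the jig's.
- bin_d: Fixed grey parts bin, 406 x 241 x 165 mm, on the right (-y) of the jig, between it and the arm's starting place; across it and its neighbours lies a fixed galvanised compartment rack whose top is about 260 mm above the bench: carry the hand over or round them. Origin at the middle of its underside.
- spare_casting_1: A waiting casting like the one in the nest, standing on the bench beside the jig. Origin at the middle of its underside. Leave it.
- spare_casting_2: A second waiting casting, the same. Leave it.
- hex_key: Black hexagon key 34 x 90 x 9 mm lying beside the jig. Origin at the middle of its underside. Leave it.
- nut_m24: Dark hexagon nut, 36 x 42 x 19 mm, lying beside the jig. Origin at the middle of its underside. Leave it.
- oiler_bottle: Small oiler bottle 33 x 97 x 33 mm lying on its side beside the jig. Origin at the middle of its underside. Leave it.
- spanner_13: Combination spanner 30 x 165 x 10 mm lying flat near the bench's front edge. Origin at the middle of its underside. Leave it.
- tape_measure: Yellow pocket tape measure 37 x 73 x 64 mm standing near the bench's front edge. Origin at the middle of its underside. Leave it.
Things that resemble listed ones, but are neither listed nor needed, are in the scene too. Leave any red look-alike of the casting alone.

How it is judged:
By the outcome, as a careful person would: the job done as asked, in the order asked, and still so for the second after the job is handed in, with the robot touching nothing.
It also fails if it takes over 51 s, if anything falls off the work surface, if the arm or the gripper's body presses on something with over 40 N, if the wrist force passes 120 N, or if a joint passes its speed limit or range.

## Robot

A 6-joint arm with a two-finger parallel gripper is mounted at the origin on a cart in front of the work surface, level with it; the furniture and walls round the work are solid. World frame = base frame: x ahead of the robot, y to its left, z up, the work surface at z = 0. Lengths are in m, angles in rad, forces in N, time in s.
With the tool pointing down it reaches from about 0.225 to 0.725 m from the base axis. Payload 3.1 kg.
Tool frame: the origin (TCP) lies on the centre line of the jaws, within the pads' length; the fingertips stand 8 mm ahead of it and the grasp point (between the pads) lies 11 mm behind it; z points along the fingers, y is the line along which they close (so a half turn about z gives the same grasp; the last joint's range is limited). The gripper opens to 85 mm and grips with 20 to 120 N. Pads are 22 mm wide; open, the fingers measure 114 mm over their backs; the gripper's body (76 mm by 85 mm) begins 54 mm behind the grasp point. The pads swing forward as they close: fully open they stand 13 mm farther back than shut.
Start: joints at [-1.391, 0.048, 0.099, 1.622, 0, 1.443], TCP at [0.159, -0.5, 0.239] pointing down, gripper open.
Joint ranges: [-2.91, 2.91], [-0.99, 1.94], [-1.21, 1.42], [-2.12, 2.29], [-1.49, 1.47], [-3.14, 3.14]. Speed limits (rad/s): [2.79, 2.79, 3.14, 3.14, 3.14, 3.14].

## Interface

Orientations are given as a 3x3 rotation matrix whose columns are the frame's x, y, z axes.
In Python, from workcell import env gives the robot as it stands.
- The arm moves only by the tool move_arm, never from a script. Its argument "increments" is a list of rows, each a list of 7 numbers: the turn, a rotation vector about the tool's x, y, z in rad, then the shift along the tool's x, y, z in cm, then the opening, from 0 (shut) to 1 (fully open). In form: [[wx, wy, wz, dx, dy, dz, grip], ...]. A call has 1 to 10 rows; each row shifts and turns the commanded pose from where the row before left it, along the tool's axes as they then stand; what a row does not reach is not made up. A row lasts 1/8 s, in which the tool goes at most 62.5 mm and 10.7 degrees, less where a joint would pass 70% of its speed; a pose out of reach is approached as far as the arm can. A call with a gripper value outside its range is refused whole. The fingers move at their own pace and stop on an object; "squeeze" is the grip in N (left out, the last holds). Time passes only in rows, so rows that do not move let the fingers close. It gives the time, the measured TCP pose, the force, the opening and the grip force at its end, in the units of the state.
- env.get_state(): the state, without advancing time (a new reading comes with each control period).
- env.camera(name): name is "side" or "top" or "wrist"; returns the picture (400x640x3 uint8, red, green, blue); there is no depth.
- env.camera_params(name): a dict with "fovy" (degrees; the focal length in pixels is half the picture's height over the tangent of half this angle, whatever the lens; pixels are square), "cx", "cy" (the principal point, pixels), "position" and "orientation" of the camera in the world. Camera axes: x right, y up, looking along -z (the intrinsics and any distortion apply to the point x, -y, -z); pixel columns grow to the right and rows downward; lengths in m; the calibration is good to about 2 mm. A picture is of the moment at which its call begins: read the wrist's pose just before it. camera_params takes no time and is no camera call; for the wrist camera it gives the pose at the moment of the call.
- env.close_job(): hands the job in; it is judged then, once.
Trained networks look in the newest picture that a camera, given by its name, has taken for a name from the list of things; names that differ only in an ending like _2 or _b are one class to them, and where a whole thing is asked for, a point or a joint stands for the part that bears it (a point fixed in the world has none). Each returns a list of dicts, best first, with "conf" (0 to 1); they miss things now and then, are a little off and sometimes report something else, mostly with a low value. They report only what shows in the picture. A call takes as long as a camera call. They do not tell look-alikes from the thing itself.
- env.recognise(camera, thing): "rect" ([centre column, centre row, width, height] in pixels, round what is visible of it).
- env.silhouettes(camera, thing): "region" (400x640 bool, what is visible of it) and "rect" ([centre column, centre row, width, height] in pixels, round what is visible of it).
- env.mark_of(camera, thing): "point" ([column, row] in pixels: a listed point, or the origin of a listed thing).
The state is a dict: "time": time; "joints": joint angles; "qvel": joint speeds; "joint_efforts": joint torques, N m; "ee_pos": TCP position; "tcp_rot": TCP orientation; "wrist_force": force on the tool from outside, world axes, zero at the start; "moment": the same for the moment, N m; "finger_gap": opening from 0.0 (shut) to 1.0 (fully open); "gripper_force": force on a finger pad.
Only numpy, scipy, OpenCV 4.12 (cv2) and the standard library are available. Lean on these libraries where they do the work, as an engineer would, in place of code of your own. Each camera call takes 0.05 s, during which the arm holds its last target. There are 200 camera calls.

## Working session

There is one attempt and no reset: what is moved stays moved. The work goes in short steps, Python scripts to look and compute and a tool call to move; the robot and the scene stay as the last step left them, time stands still between calls to the robot, and variables do not carry over. Pictures are saved under pics/ and viewed, at most 10 in all, crops included, and the job is handed in when it is done.

Besides the shell and the picture viewer there is one more tool, called after "Emit:" in YAML: its name, and indented under it one key for each argument. move_arm: Moves the arm, as the interface text tells. Its arguments: {"type":"object","properties":{"increments":{"type":"array"},"squeeze":{"type":"number"}},"required":["increments"]}

```bash
mkdir -p pics; cat > h.py <<'E'
import numpy as np, cv2
from workcell import env
def ray(cam,uv,p=None):
    p=p or env.camera_params(cam)
    f=200/np.tan(np.radians(p['fovy'])/2)
    d=np.array([(uv[0]-p['cx'])/f,-(uv[1]-p['cy'])/f,-1.])
    return np.array(p['position']),np.array(p['orientation'])@d
def atz(cam,uv,z,p=None):
    o,d=ray(cam,uv,p); return o+d*(z-o[2])/d[2]
def proj(cam,X,p=None):
    p=p or env.camera_params(cam)
    f=200/np.tan(np.radians(p['fovy'])/2)
    c=np.array(p['orientation']).T@(np.array(X)-np.array(p['position']))
    return np.array([p['cx']+f*c[0]/-c[2],p['cy']-f*c[1]/-c[2]])
def tri(c1,u1,c2,u2):
    o1,d1=ray(c1,u1);o2,d2=ray(c2,u2)
    s=np.linalg.lstsq(np.c_[d1,-d2],o2-o1,rcond=None)[0]
    a,b=o1+s[0]*d1,o2+s[1]*d2
    return (a+b)/2,np.linalg.norm(a-b)
def save(n,im): cv2.imwrite('pics/'+n,im[...,::-1])
E
python3 - <<'E'
from h import *
np.set_printoptions(precision=4,suppress=True)
a=env.camera('top');b=env.camera('side')
save('top.png',a);save('side.png',b)
for c in('top','side'):
    p=env.camera_params(c);print(c,p)
    for t in ['jig','window','stop_top','nest','casting']:
        print(t,[(np.round(r['point'],1),round(r['conf'],2)) for r in env.mark_of(c,t)[:4]])
print(env.get_state())
E
```

```text
top {'fovy': 54.02948792045182, 'cx': 322.35944154144227, 'cy': 201.51185594378188, 'position': array([0.492 , 0.0932, 1.4021]), 'orientation': array([[ 0.0066,  0.9967, -0.0805],
       [-1.    ,  0.0061, -0.0064],
       [-0.0059,  0.0805,  0.9967]])}
jig [(array([360.2, 235.1]), 0.76)]
window [(array([362.1, 234.6]), 0.91), (array([390.9, 249.5]), 0.49), (array([328.3, 248. ]), 0.23)]
stop_top [(array([359.7, 235.6]), 0.59)]
nest [(array([362.6, 209.8]), 0.66), (array([462.7, 236.6]), 0.53)]
casting [(array([360. , 153.8]), 0.71), (array([368.7, 211.5]), 0.5), (array([310.7, 197.2]), 0.5), (array([316.7, 169.8]), 0.49)]
side {'fovy': 50.49468221096064, 'cx': 320.94865043299063, 'cy': 205.22502115769032, 'position': array([0.3922, 1.1356, 1.0296]), 'orientation': array([[-0.9793,  0.1429, -0.1432],
       [-0.2022, -0.6675,  0.7166],
       [ 0.0068,  0.7308,  0.6826]])}
jig [(array([357.4, 194.4]), 0.91)]
window [(array([353.2, 184.5]), 0.8), (array([355.9, 189.1]), 0.51)]
stop_top [(array([354.4, 185.7]), 0.53)]
nest [(array([337.8, 179.9]), 0.82)]
casting [(array([338.1, 181.9]), 0.77), (array([371.9, 142.4]), 0.62), (array([281.9, 181.4]), 0.55), (array([282.7, 214.5]), 0.52)]
{'time': 0.6, 'joints': array([-1.3908,  0.0479,  0.0992,  1.622 ,  0.    ,  1.443 ]), 'qvel': array([-0.0001,  0.0006,  0.0007, -0.001 ,  0.0004,  0.001 ]), 'joint_efforts': array([ -0.0017, -33.8364,  31.9936,   0.0011,  -0.0002,  -0.    ]), 'ee_pos': array([ 0.1591, -0.5003,  0.2393]), 'tcp_rot': array([[ 0.953 ,  0.3029,  0.    ],
       [ 0.3029, -0.953 , -0.0001],
       [ 0.    ,  0.0001, -1.    ]]), 'wrist_force': array([-0.4435,  1.3639, -0.0418]), 'moment': array([-0.0324,  0.0368,  0.0475]), 'gripper_force': 0.0, 'finger_gap': 0.9982400417914754}
```

View pics/top.png

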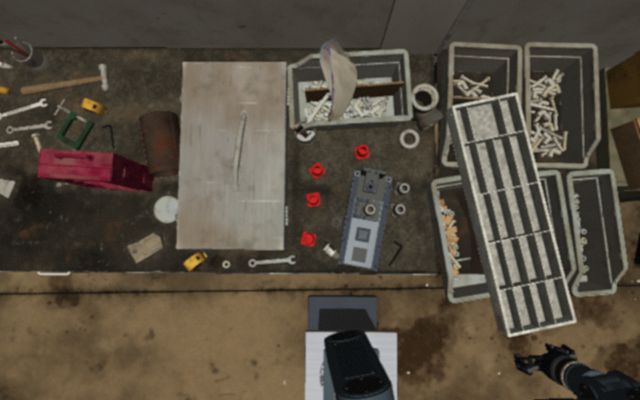

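View pics/side.png

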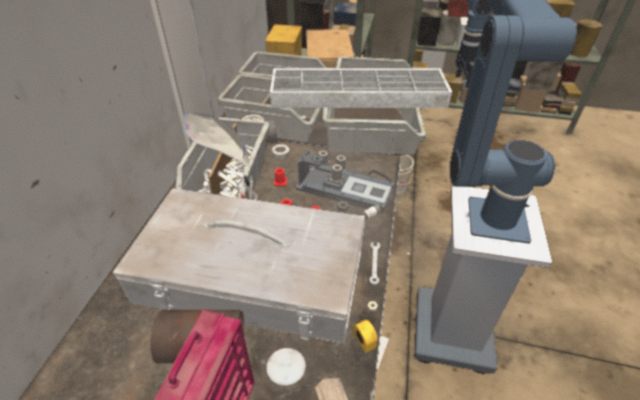

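```bash
python3 - <<'E'
from h import *
np.set_printoptions(precision=4,suppress=True)
print('win',atz('top',(362.1,234.6),.027),atz('side',(353.2,184.5),.027))
print('stop',atz('top',(359.7,235.6),.025),atz('side',(354.4,185.7),.025))
print('nest',atz('top',(362.6,209.8),.035),atz('side',(337.8,179.9),.035))
print('cast',atz('top',(368.7,211.5),.035),atz('side',(338.1,181.9),.035))
print('jig',atz('top',(360.2,235.1),0),atz('side',(357.4,194.4),0))
for c,uv in (('top',[(360,153.8),(310.7,197.2),(316.7,169.8)]),('side',[(371.9,142.4),(281.9,181.4),(282.7,214.5)])):
  for u in uv: print(c,u,atz(c,u,0))
E
```

```text
win [ 0.488  -0.0375  0.027 ] [ 0.5097 -0.0504  0.027 ]
stop [ 0.4845 -0.0293  0.025 ] [ 0.5046 -0.047   0.025 ]
nest [ 0.5743 -0.0386  0.035 ] [ 0.5679 -0.0549  0.035 ]
cast [ 0.5685 -0.0598  0.035 ] [ 0.5649 -0.0439  0.035 ]
jig [ 0.4861 -0.0333  0.    ] [ 0.4895 -0.0301  0.    ]
top (360, 153.8) [ 0.7794 -0.0329  0.    ]
top (310.7, 197.2) [0.6205 0.1442 0.    ]
top (316.7, 169.8) [0.72   0.1234 0.    ]
side (371.9, 142.4) [ 0.4761 -0.372   0.    ]
side (281.9, 181.4) [ 0.7793 -0.0436  0.    ]
side (282.7, 214.5) [0.7286 0.1287 0.    ]
```

Top view: the jig spans about (345–390, 165–270) and its front window is near (362,235). The possible castings are:
- The nest casting at (370,210), dark and standing on the slide. This is the one I choose.
- The waiting castings at (404,188) and (400,210).
- The red look-alikes at (362,152), (317,170), (313,199) and (308,239).

I'll check the choice in a close crop.

```bash
python3 - <<'E'
import cv2
a=cv2.imread('pics/top.png')[155:280,330:420]
b=cv2.imread('pics/side.png')[130:215,280:410]
a=cv2.resize(a,None,fx=4.6,fy=4.6,interpolation=2);b=cv2.resize(b,(380,248),interpolation=2)
import numpy as np
c=np.zeros((a.shape[0],a.shape[1]+380,3),np.uint8);c[:,:a.shape[1]]=a;c[:248,a.shape[1]:]=b
print(c.shape);cv2.imwrite('pics/crop.png',c)
E
```

```text
(575, 794, 3)
```

View pics/crop.png

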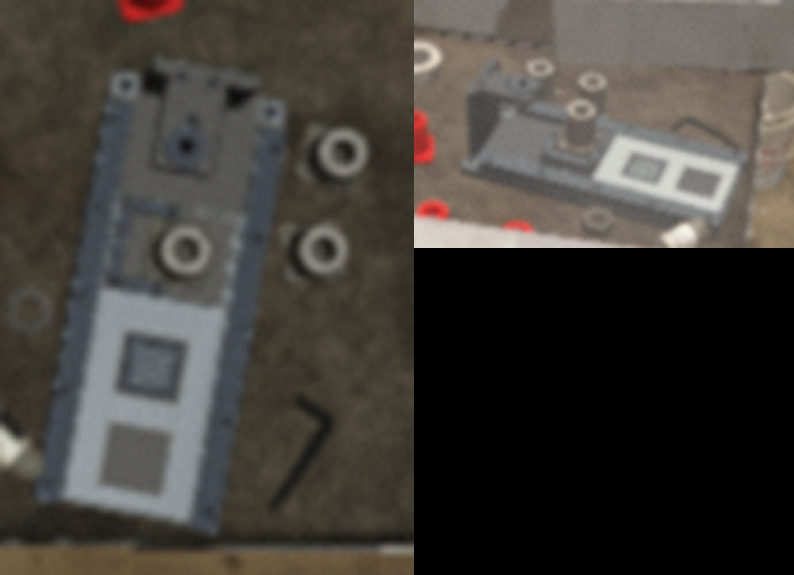

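Crop: the chosen casting stands in the nest at about px (369,210), light-topped and dark-bodied. The front window with the ribbed block is at (363,235) and the empty second window at (360,255). Jig yaw is about -10°. I'll raise the hand and turn it first.

Emit:
move_arm:
  increments:
    - [0,0,0,0,0,-6,0]
    - [0,0,0,0,0,-6,0]
    - [0,0,-0.18,0,0,-6,0]
    - [0,0,-0.18,0,0,0,0]
    - [0,0,-0.18,0,0,0,0]
    - [0,0,-0.18,0,0,0,0]
    - [0,0,-0.18,0,0,0,0]
    - [0,0,-0.18,0,0,0,0]

```text
time: 1.6
ee_pos: [0.1591, -0.5004, 0.4194]
tcp_rot: [[0.176, 0.984, 0.0], [0.984, -0.176, -0.0], [-0.0, 0.0, -1.0]]
wrist_force: [-0.1, -0.3, 0.3]
finger_gap: 0.002
gripper_force: 0.0
```

```bash
python3 - <<'E'
from h import *
np.set_printoptions(precision=4,suppress=True)
s=env.get_state();R=s['tcp_rot'];p=env.camera_params('wrist')
print(s['joints'],s['ee_pos'],R,s['finger_gap'])
print('cam in tool',R.T@(p['position']-s['ee_pos']),R.T@p['orientation'],p['fovy'],p['cx'],p['cy'])
t=np.array([.46,-.05,.42]);print('shift to t, tool cm',100*R.T@(t-s['ee_pos']))
E
```

```text
[-1.3908  0.193   0.6333  2.0109  0.      0.357 ] [ 0.1591 -0.5004  0.4194] [[ 0.1761  0.9844  0.    ]
 [ 0.9844 -0.1761 -0.0002]
 [-0.0002  0.0001 -1.    ]] 0.0015411559183168
cam in tool [ 0.0824  0.0004 -0.1333] [[-0.0001  0.9483  0.3172]
 [ 1.     -0.0002  0.0009]
 [ 0.001   0.3172 -0.9483]] 71.89017155371998 320.3643389250897 199.53567855337332
shift to t, tool cm [49.6359 21.6912 -0.068 ]
```

Emit:
move_arm:
  increments:
    - [0,0,0,5.6,2.3,0,0]
    - [0,0,0,5.6,2.3,0,0]
    - [0,0,0,5.6,2.3,0,0]
    - [0,0,0,5.6,2.3,0,0]
    - [0,0,0,5.6,2.3,0,0]
    - [0,0,0,5.6,2.3,0,0]
    - [0,0,0,5.6,2.3,0,0]
    - [0,0,0,5.6,2.3,0,0]
    - [0,0,0,5.6,2.3,0,0]
    - [0,0,0,5.6,2.3,0,0]

```text
time: 2.85
ee_pos: [0.4879, 0.0104, 0.4196]
tcp_rot: [[0.182, 0.983, 0.001], [0.983, -0.182, -0.001], [-0.0, 0.001, -1.0]]
wrist_force: [-0.2, -1.4, 0.9]
finger_gap: 0.0
gripper_force: 0.0
```

Emit:
move_arm:
  increments:
    - [0,0,0,0,0,6,0]
    - [0,0,0,0,0,6,0]
    - [0,0,0,0,0,3,0]
    - [0,0,0,0,0,0,0]

```text
time: 3.35
ee_pos: [0.4851, 0.0088, 0.266]
tcp_rot: [[0.182, 0.983, -0.007], [0.983, -0.182, 0.001], [-0.0, -0.007, -1.0]]
wrist_force: [-0.2, 0.2, 0.6]
finger_gap: -0.001
gripper_force: 0.0
```

```bash
python3 - <<'E'
from h import *
np.set_printoptions(precision=4,suppress=True)
s=env.get_state();print(s['joints'],s['ee_pos'],s['tcp_rot'])
p=env.camera_params('wrist')
a=env.camera('wrist');save('w1.png',a)
for t,z in [('jig',0),('window',.027),('stop_top',.025),('nest',.035),('casting',.035)]:
    for r in env.mark_of('wrist',t)[:4]: print(t,np.round(r['point'],1),round(r['conf'],2),atz('wrist',r['point'],z,p))
E
```

```text
[-0.1201 -0.0394  0.0648  1.682  -0.      1.6334] [0.4851 0.0088 0.266 ] [[ 0.1817  0.9833 -0.007 ]
 [ 0.9833 -0.1817  0.0008]
 [-0.0005 -0.0071 -1.    ]]
jig [333.5 194.5] 0.79 [ 0.495  -0.0369  0.    ]
window [331.2 199.3] 0.77 [ 0.491  -0.0348  0.027 ]
stop_top [328.9 200.6] 0.71 [ 0.4874 -0.0368  0.025 ]
nest [393.4 192.7] 0.58 [ 0.5772 -0.038   0.035 ]
casting [398.3  48.3] 0.97 [0.6005 0.138  0.035 ]
casting [291.2  63.6] 0.81 [0.4732 0.1451 0.035 ]
casting [393.  204.7] 0.71 [ 0.5749 -0.0555  0.035 ]
casting [479.2  48. ] 0.62 [0.6935 0.121  0.035 ]
```

View pics/w1.png

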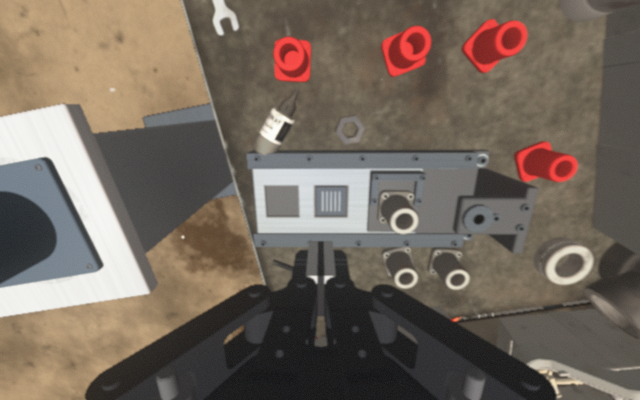

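Wrist view: windows at (282,201) and (331,201). The nest casting's hub top is at (404,220) and its foot at about (396,205). Bridge is at (480,215), spares at (402,268) and (450,268), and the nut at (349,129). I'll refine the window centres by contour.

```bash
python3 - <<'E'
from h import *
np.set_printoptions(precision=4,suppress=True)
p=env.camera_params('wrist')
im=cv2.imread('pics/w1.png');g=cv2.cvtColor(im,6)
w=(g>np.median(g[170:180,270:300])-30).astype(np.uint8)
cs,h=cv2.findContours(w,cv2.RETR_CCOMP,cv2.CHAIN_APPROX_NONE)
W=[]
for c,hh in zip(cs,h[0]):
    x,y,a,b=cv2.boundingRect(c)
    if 240<x<360 and 165<y<240 and a>15 and b>15:
        r=cv2.minAreaRect(c); pts=np.array([atz('wrist',q,.027,p)[:2] for q in cv2.boxPoints(r)])
        print(hh[3],r,'c',pts.mean(0),np.linalg.norm(np.diff(pts,axis=0),axis=1))
        if hh[3]>=0:W.append(pts.mean(0))
if len(W)==2:
    d=W[0]-W[1];d*=np.sign(d[0]);print('d',np.linalg.norm(d),np.degrees(np.arctan2(d[1],d[0])))
# guide strips top edges
for uv in [(249,160),(485,153),(259,246),(462,239)]:print(uv,atz('wrist',uv,.032,p))
for r in env.silhouettes('wrist','casting'): print('cast sil',r['rect'],r['conf'])
R=env.get_state()['tcp_rot'];print(np.degrees(np.arctan2(R[1,1],R[0,1])))
E
```

```text
-1 ((311.0, 200.5), (63.0, 116.0), 90.0) c [ 0.4676 -0.0361] [0.1617 0.0966 0.1746]
18 ((330.5, 201.0), (37.0, 34.0), -0.0) c [ 0.4954 -0.0407] [0.052  0.0525 0.0521]
18 ((281.5, 201.0), (34.0, 37.0), 90.0) c [ 0.4256 -0.0277] [0.0525 0.052  0.0547]
d 0.0709823110844445 -10.578534028862368
(249, 160) [0.3967 0.0399 0.032 ]
(485, 153) [ 0.713  -0.0092  0.032 ]
(259, 246) [ 0.3771 -0.0894  0.032 ]
(462, 239) [ 0.6795 -0.1341  0.032 ]
cast sil [398.8, 213.4, 43.1, 43.5] 0.88
cast sil [404.1, 50.5, 46.7, 57.8] 0.87
cast sil [492.8, 44.2, 64.4, 53.1] 0.82
cast sil [544.5, 160.6, 61.0, 39.0] 0.65
cast sil [291.1, 61.7, 38.5, 49.2] 0.6
-10.49864200118751
```

```bash
python3 - <<'E'
from h import *
np.set_printoptions(precision=4,suppress=True)
p=env.camera_params('wrist')
g=cv2.cvtColor(cv2.imread('pics/w1.png'),6)
L=cv2.createLineSegmentDetector(1).detect(g)[0][:,0]
for a in L:
    n=np.hypot(a[2]-a[0],a[3]-a[1])
    if n>25 and 240<a[0]<500 and 140<a[1]<260 and 240<a[2]<540 and 140<a[3]<260:
        A,B=atz('wrist',a[:2],.027,p),atz('wrist',a[2:],.027,p);d=B-A
        print(np.round(a,1),round(n),'ang%.1f'%((np.degrees(np.arctan2(d[1],d[0]))+45)%90-45),A[:2],B[:2])
E
```

```text
[365.8 230.6 369.4 169.4] 61 ang-10.6 [ 0.5393 -0.0961] [ 0.5565 -0.004 ]
[251.7 168.  257.2 233.1] 65 ang-10.3 [0.3958 0.0278] [ 0.378 -0.07 ]
[313.1 184.5 346.9 184.5] 34 ang-10.5 [ 0.4752 -0.0111] [ 0.5223 -0.0198]
[371.9 170.2 424.4 170.5] 53 ang-10.8 [ 0.5597 -0.0059] [ 0.6318 -0.0196]
[259.4 232.1 413.1 232.7] 154 ang-10.8 [ 0.3817 -0.0691] [ 0.609  -0.1126]
[420.6 167.3 253.1 168.5] 168 ang-10.1 [ 0.627  -0.0142] [0.3975 0.0268]
[298.1 217.2 266.9 216.9] 31 ang-11.1 [ 0.4439 -0.056 ] [ 0.3987 -0.0472]
[345.6 217.1 314.4 217.2] 31 ang-10.4 [ 0.5129 -0.0688] [ 0.4675 -0.0605]
[265.5 215.5 263.4 185.5] 30 ang-10.3 [ 0.3973 -0.0447] [0.4055 0.0003]
[313.7 215.6 313.5 185.6] 30 ang-10.6 [ 0.467  -0.0579] [ 0.4754 -0.0128]
[347.8 185.6 347.1 215.6] 30 ang-10.1 [ 0.5234 -0.0217] [ 0.5153 -0.0669]
[297.9 185.6 298.9 215.7] 30 ang-10.1 [ 0.4536 -0.0088] [ 0.4455 -0.054 ]
[264.4 184.9 296.9 184.9] 33 ang-10.5 [0.4071 0.001 ] [ 0.4524 -0.0074]
[409.3 245.3 381.9 252.1] 28 ang5.3 [ 0.6015 -0.1327] [ 0.559  -0.1366]
[486.9 152.3 271.9 153.1] 215 ang-10.3 [ 0.7177 -0.0099] [0.4282 0.0429]
[
[... 327 characters left out ...]
11.5 [ 0.7203 -0.1346] [ 0.7612 -0.1429]
[472.8 195.6 477.5 169.3] 27 ang-10.2 [ 0.698  -0.0694] [ 0.7049 -0.0315]
[360.6 148.8 478.1 148.7] 118 ang-10.5 [0.5483 0.0264] [ 0.7059 -0.0027]
[451.5 231.6 457.2 195.9] 36 ang-10.2 [ 0.666  -0.1214] [ 0.676  -0.0658]
[420.6 173.7 373.1 173.6] 47 ang-10.6 [ 0.6263 -0.0233] [ 0.5608 -0.011 ]
[278.1 149.1 359.4 148.9] 81 ang-10.4 [0.4379 0.0466] [0.5466 0.0267]
[461.9 198.3 456.5 231.8] 34 ang-9.9 [ 0.6826 -0.0708] [ 0.6734 -0.1231]
[379.4 189.  408.1 188.7] 29 ang-10.0 [ 0.5669 -0.035 ] [ 0.6073 -0.0421]
[454.4 234.2 416.9 234.5] 38 ang-10.2 [ 0.6701 -0.1265] [ 0.6143 -0.1165]
[418.1 231.5 450.6 231.6] 32 ang-10.7 [ 0.6165 -0.1119] [ 0.6647 -0.121 ]
```

```bash
python3 - <<'E'
from h import *
np.set_printoptions(precision=1,suppress=True)
p=env.camera_params('wrist');s=env.get_state();R=s['tcp_rot'];e=s['ee_pos']
for z in(.008,.021,-.005):
  for x in(.011,-.011):
    print(z,x,[proj('wrist',e+R@np.array([x,y,z]),p) for y in(-.0145,0,.0145)])
for uv,z in [((404,220),.091),((404,277),.056),((453,279),.056),((480,219),.115),((410,191),.045)]:
    w=atz('wrist',uv,z,p)[:2]-[.4951,-.0404];ex=np.array([.9834,-.1814]);ey=np.array([.1814,.9834]);print(uv,'jig mm',1000*w@ex,1000*w@ey)
import cv2
im=cv2.imread('pics/w1.png')[220:400,200:440];cv2.imwrite('pics/tip.png',cv2.resize(im,None,fx=3,fy=3))
E
```

```text
0.008 0.011 [array([294.5, 239.9]), array([320. , 239.9]), array([345.5, 239.9])]
0.008 -0.011 [array([295.6, 273.3]), array([320. , 273.3]), array([344.5, 273.3])]
0.021 0.011 [array([296.4, 230.2]), array([320.1, 230.2]), array([343.7, 230.2])]
0.021 -0.011 [array([297.3, 261.7]), array([320.1, 261.7]), array([342.8, 261.7])]
-0.005 0.011 [array([292.3, 251.2]), array([320. , 251.2]), array([347.7, 251.2])]
-0.005 -0.011 [array([293.6, 286.8]), array([320. , 286.9]), array([346.4, 286.9])]
(404, 220) jig mm 88.14500295231872 -2.710465774237042
(404, 277) jig mm 108.38005625140845 -108.21432525246253
(453, 279) jig mm 181.22608622529606 -111.87449744721032
(480, 219) jig mm 166.5958570937832 8.396066152883687
(410, 191) jig mm 107.48006953691468 20.72144707547254
```

View pics/tip.png

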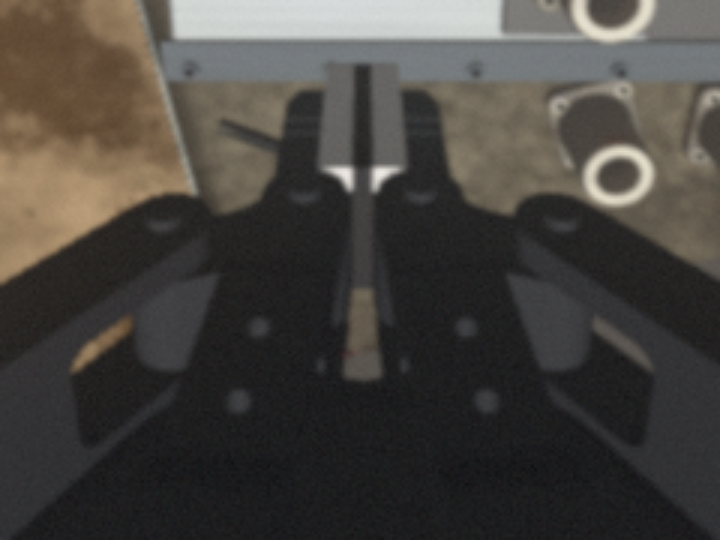

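Tip check: the pad tips end at image row ≈241, which matches 8 mm ahead of the TCP. The casting's hub is at jig (88, −3), so it is about 15 mm short of home. I'll approach its −y side.

Emit:
move_arm:
  increments:
    - [0,0,0,-3.5,3.5,0,0]
    - [0,0,0,-3.5,3.5,0,0]
    - [0,0,0,-3.5,3.5,0,0]
    - [0,0,0,0,0,6,0]
    - [0,0,0,0,0,6,0]
    - [0,0,0,0,0,4.5,0]
    - [-0.15,0.1,0,0,0,0,0]
    - [0,0,0,0,0,0,0]

```text
time: 4.7
ee_pos: [0.5659, -0.1132, 0.0996]
tcp_rot: [[0.177, 0.972, 0.156], [0.979, -0.19, 0.073], [0.101, 0.139, -0.985]]
wrist_force: [-0.1, -0.5, 1.2]
finger_gap: -0.001
gripper_force: 0.0
```

```bash
cat >> h.py <<'E'
W0=np.array([.4951,-.0404]);ex=np.array([.9834,-.1814]);ey=np.array([.1814,.9834])
J=np.c_[np.r_[ex,0],np.r_[ey,0],[0,0,1]]
def st():
    s=env.get_state();e=s['ee_pos']-np.r_[W0,0]
    print('t',s['time'],'TCP jig mm',np.round(1000*J.T@e,1),'F jig',np.round(J.T@s['wrist_force'],1));return s
def togo(x,y,z):
    s=st();e=J@(np.array([x,y,z])/1000)+np.r_[W0,0]-s['ee_pos'];print('tool cm',np.round(100*s['tcp_rot'].T@e,2))
    print('tool axes in jig\n',np.round(J.T@s['tcp_rot'],3))
E
python3 -c "
from h import *
togo(86,-58,48)
togo(86,-23,48)"
```

```text
t 4.7 TCP jig mm [ 82.8 -58.7  99.6] F jig [-0.  -0.5  1.2]
tool cm [-0.45 -0.41  5.14]
tool axes in jig
 [[-0.003  0.99   0.14 ]
 [ 0.995 -0.011  0.1  ]
 [ 0.101  0.139 -0.985]]
t 4.7 TCP jig mm [ 82.8 -58.7  99.6] F jig [-0.  -0.5  1.2]
tool cm [ 3.03 -0.44  5.49]
tool axes in jig
 [[-0.003  0.99   0.14 ]
 [ 0.995 -0.011  0.1  ]
 [ 0.101  0.139 -0.985]]
```

Emit:
move_arm:
  increments:
    - [0,0,0,-0.45,-0.4,3,0]
    - [0,0,0,0,0,2.15,0]
    - [0,0,0,0,0,0,0]

```text
time: 5.08
ee_pos: [0.5768, -0.1143, 0.0543]
tcp_rot: [[0.173, 0.971, 0.166], [0.98, -0.187, 0.069], [0.098, 0.15, -0.984]]
wrist_force: [-0.2, -0.1, 0.2]
finger_gap: 0.006
gripper_force: 0.0
```

```bash
python3 -c "
from h import *
togo(86,-42,48)"
```

```text
t 5.075 TCP jig mm [ 93.7 -57.8  54.3] F jig [-0.2 -0.1  0.2]
tool cm [ 1.52 -0.87  0.66]
tool axes in jig
 [[-0.007  0.989  0.15 ]
 [ 0.995 -0.008  0.098]
 [ 0.098  0.15  -0.984]]
```

Emit:
move_arm:
  increments:
    - [0,0,0,0,0,0,0]
    - [0,0,0,0,0,0,0]

```text
time: 5.32
ee_pos: [0.577, -0.1145, 0.0553]
tcp_rot: [[0.173, 0.97, 0.168], [0.98, -0.187, 0.069], [0.098, 0.153, -0.983]]
wrist_force: [0.5, -0.1, 0.4]
finger_gap: 0.0
gripper_force: 0.0
```

```bash
python3 -c "
from h import *
togo(86,-43,48)"
```

```text
t 5.325 TCP jig mm [ 94.  -58.1  55.3] F jig [ 0.5 -0.   0.4]
tool cm [ 1.43 -0.91  0.74]
tool axes in jig
 [[-0.007  0.988  0.153]
 [ 0.995 -0.008  0.098]
 [ 0.098  0.153 -0.983]]
```

Emit:
move_arm:
  increments:
    - [0,0,0,0.7,-0.9,0.4,0]
    - [0,0,0,0.7,0,0.35,0]
    - [0,0,0,0,0,0,0]
    - [0,0,0,0,0,0,0]

```text
time: 5.82
ee_pos: [0.57, -0.0978, 0.0452]
tcp_rot: [[0.173, 0.971, 0.165], [0.98, -0.187, 0.071], [0.099, 0.149, -0.984]]
wrist_force: [-0.3, 0.1, 0.7]
finger_gap: 0.001
gripper_force: 0.0
```

```bash
python3 -c "
from h import *
togo(86,-38,48)"
```

```text
t 5.825 TCP jig mm [ 84.  -42.9  45.2] F jig [-0.3  0.1  0.7]
tool cm [ 0.51  0.23 -0.2 ]
tool axes in jig
 [[-0.007  0.989  0.149]
 [ 0.995 -0.008  0.099]
 [ 0.099  0.149 -0.984]]
```

Emit:
move_arm:
  increments:
    - [0,0,0,0.3,0.15,-0.2,0]
    - [0,0,0,0.2,0,0.02,0]
    - [0,0,0,0.2,0,0.02,0]
    - [0,0,0,0.2,0,0.02,0]
    - [0,0,0,0,0,0,0]

```text
time: 6.45
ee_pos: [0.5733, -0.0901, 0.0482]
tcp_rot: [[0.174, 0.971, 0.166], [0.98, -0.187, 0.069], [0.098, 0.15, -0.984]]
wrist_force: [0.4, -3.7, 1.5]
finger_gap: 0.003
gripper_force: 1.7
```

```bash
python3 -c "
from h import *
togo(86,-24,48)"
```

```text
t 6.45 TCP jig mm [ 85.9 -34.7  48.2] F jig [ 1.1 -3.5  1.5]
tool cm [ 1.06 -0.    0.13]
tool axes in jig
 [[-0.007  0.989  0.151]
 [ 0.995 -0.008  0.098]
 [ 0.098  0.15  -0.984]]
```

Contact at about 3.5 N, as expected. I'll keep pushing gently.

Emit:
move_arm:
  increments:
    - [0,0,0,0.2,0,0.02,0]
    - [0,0,0,0.2,0,0.02,0]
    - [0,0,0,0.2,0,0.02,0]
    - [0,0,0,0.15,0,0.02,0]
    - [0,0,0,0,0,0,0]

```text
time: 7.08
ee_pos: [0.5746, -0.0821, 0.0481]
tcp_rot: [[0.173, 0.971, 0.166], [0.98, -0.187, 0.07], [0.099, 0.15, -0.984]]
wrist_force: [0.3, -4.2, 3.2]
finger_gap: 0.002
gripper_force: 2.1
```

```bash
python3 -c "
from h import *
togo(86,-24,48)"
```

```text
t 7.075 TCP jig mm [ 85.7 -26.6  48.1] F jig [ 1.1 -4.   3.2]
tool cm [0.26 0.02 0.04]
tool axes in jig
 [[-0.007  0.989  0.15 ]
 [ 0.995 -0.008  0.099]
 [ 0.099  0.15  -0.984]]
```

Emit:
move_arm:
  increments:
    - [0,0,0,0.1,0,0.01,0]
    - [0,0,0,0.1,0,0.01,0]
    - [0,0,0,0,0,0,0]

```text
time: 7.45
ee_pos: [0.5749, -0.0804, 0.048]
tcp_rot: [[0.174, 0.971, 0.165], [0.98, -0.187, 0.07], [0.099, 0.15, -0.984]]
wrist_force: [-0.1, -4.6, 3.9]
finger_gap: -0.001
gripper_force: 2.4
```

Emit:
move_arm:
  increments:
    - [0,0,0,0.1,0,0.01,0]
    - [0,0,0,0,0,0,0]

```text
time: 7.7
ee_pos: [0.5751, -0.0794, 0.048]
tcp_rot: [[0.174, 0.971, 0.165], [0.98, -0.187, 0.07], [0.099, 0.15, -0.984]]
wrist_force: [0.3, -4.8, 3.5]
finger_gap: 0.002
gripper_force: 2.5
```

```bash
python3 -c "
from h import *
togo(86,-24,48)"
```

```text
t 7.7 TCP jig mm [ 85.7 -23.9  48. ] F jig [ 1.2 -4.7  3.5]
tool cm [-0.01  0.03  0.01]
tool axes in jig
 [[-0.007  0.989  0.15 ]
 [ 0.995 -0.008  0.099]
 [ 0.099  0.15  -0.984]]
```

Emit:
move_arm:
  increments:
    - [0,0,0,0.1,0,0.01,0]
    - [0,0,0,0,0,0,0]

```text
time: 7.95
ee_pos: [0.5752, -0.0784, 0.048]
tcp_rot: [[0.174, 0.971, 0.165], [0.98, -0.187, 0.07], [0.099, 0.15, -0.984]]
wrist_force: [0.9, -4.7, 4.1]
finger_gap: 0.003
gripper_force: 2.5
```

Emit:
move_arm:
  increments:
    - [0,0,0,0.1,0,0.01,0]
    - [0,0,0,0,0,0,0]

```text
time: 8.2
ee_pos: [0.5753, -0.0782, 0.048]
tcp_rot: [[0.174, 0.971, 0.165], [0.98, -0.188, 0.068], [0.097, 0.15, -0.984]]
wrist_force: [-0.7, -6.6, 4.5]
finger_gap: 0.002
gripper_force: 3.3
```

Emit:
move_arm:
  increments:
    - [0,0,0,0.1,0,0.01,0]
    - [0,0,0,0,0,0,0]

```text
time: 8.45
ee_pos: [0.5753, -0.0781, 0.0481]
tcp_rot: [[0.175, 0.971, 0.165], [0.98, -0.188, 0.067], [0.096, 0.15, -0.984]]
wrist_force: [-1.0, -7.9, 4.0]
finger_gap: 0.003
gripper_force: 4.2
```

It stopped moving and the force is rising at TCP y ≈ −22.6, so the casting is home. I'll back off, rise and check.

Emit:
move_arm:
  increments:
    - [0,0,0,-0.6,0,0,0]
    - [0,0,0,-1.5,0,0,0]
    - [0,0,0,-1,0,0,0]
    - [0,0,0,0,0,-6,0]
    - [0,0,0,0,0,-6,0]
    - [0,0,0,0,0,-5,0]
    - [0.15,-0.1,0,0,0,0,0]
    - [0,0,0,4,-3,0,0]
    - [0,0,0,4,-3,0,0]
    - [0,0,0,0,0,0,0]

```text
time: 9.7
ee_pos: [0.4962, -0.0265, 0.2111]
tcp_rot: [[0.178, 0.984, -0.003], [0.984, -0.178, 0.002], [0.002, -0.003, -1.0]]
wrist_force: [0.8, -0.9, -0.3]
finger_gap: 0.002
gripper_force: 0.0
```

Emit:
move_arm:
  increments:
    - [0,0,0,4,-0.5,0,0]
    - [0,0,0,0,0,0,0]
    - [0,0,0,0,0,0,0]

```text
time: 10.07
ee_pos: [0.5, 0.0105, 0.2117]
tcp_rot: [[0.182, 0.983, -0.0], [0.983, -0.182, -0.0], [-0.0, -0.0, -1.0]]
wrist_force: [0.4, -0.1, 0.2]
finger_gap: 0.003
gripper_force: 0.0
```

```bash
python3 - <<'E'
from h import *
np.set_printoptions(precision=4,suppress=True)
p=env.camera_params('wrist');a=env.camera('wrist');save('w2.png',a[100:320,200:560].repeat(2,0).repeat(2,1))
save('w2f.png',a)
togo(9.5,0,100)
g=cv2.cvtColor(a,cv2.COLOR_RGB2GRAY)
w=(g>np.percentile(g,90)-25).astype(np.uint8)
L=cv2.createLineSegmentDetector(1).detect(g)[0][:,0]
for s in L:
    n=np.hypot(s[2]-s[0],s[3]-s[1])
    A,B=[(J.T@(atz('wrist',q,.027,p)-np.r_[W0,0]))[:2]*1000 for q in(s[:2],s[2:])]
    m=(A+B)/2
    if n>22 and abs(m[0])<35 and abs(m[1])<40: print(np.round(s,1),A.round(1),B.round(1))
E
```

```text
t 10.125 TCP jig mm [ -4.4  50.7 211.8] F jig [ 0.2 -0.5 -0.4]
tool cm [-5.07  1.39 11.18]
tool axes in jig
 [[ 0.002  1.     0.   ]
 [ 1.    -0.002 -0.   ]
 [-0.     0.    -1.   ]]
[336.9 235.6 299.4 236. ] [ 16.6 -21.5] [-31.1 -22. ]
[299.4 199.9 336.9 199.5] [-29.9  26.5] [15.7 26.9]
[299.9 234.4 298.8 200.6] [-30.4 -19.7] [-30.6  25.6]
[338.1 200.6 337.6 235.6] [17.3 25.5] [ 17.5 -21.5]
```

View pics/w2.png

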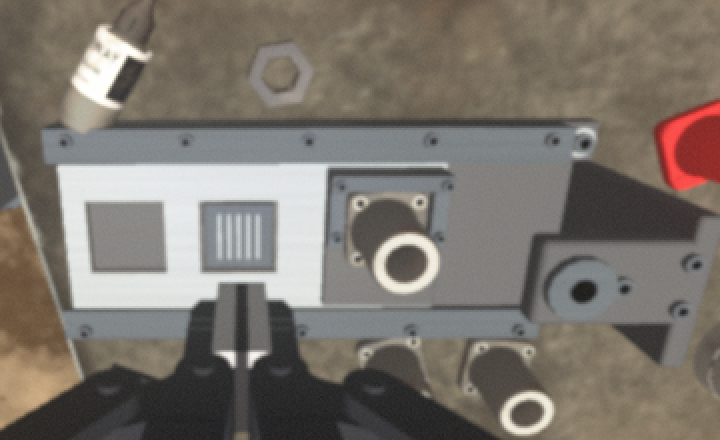

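The casting now sits square against the back bar, with its hub top at full-image (403,231). The settled picture puts the window centre at (−6.6, +2.3) mm from my first estimate, so I'm updating the frame. Next I'll hover over the window, leaning away from the casting and bridge.

```bash
echo "W0=W0-.0066*ex+.0023*ey" >> h.py; python3 -c "
from h import *
togo(3,0,70)"
```

```text
t 10.125 TCP jig mm [  2.2  48.4 211.8] F jig [ 0.2 -0.5 -0.4]
tool cm [-4.84  0.08 14.18]
tool axes in jig
 [[ 0.002  1.     0.   ]
 [ 1.    -0.002 -0.   ]
 [-0.     0.    -1.   ]]
```

Emit:
move_arm:
  increments:
    - [0,0,0,-4.8,0.1,0,0]
    - [-0.15,0,0,0,0,0,0]
    - [0,0,0,0,-0.9,6,0]
    - [0,0,0,0,-0.9,6,0]
    - [0,0,0,0,-0.3,2,0]
    - [0,0,0,0,0,0,0]
    - [0,0,0,0,0,0,0]
    - [0,0,0,0,0,0,0]

```text
time: 11.12
ee_pos: [0.4942, -0.0369, 0.0728]
tcp_rot: [[0.182, 0.972, 0.151], [0.983, -0.18, -0.028], [-0.0, 0.154, -0.988]]
wrist_force: [-0.9, 0.1, 0.1]
finger_gap: -0.001
gripper_force: 0.0
```

```bash
python3 -c "
from h import *
togo(3,0,36)
a=env.camera('wrist');save('w3.png',a[150:350,200:500].repeat(2,0).repeat(2,1))"
```

```text
t 11.125 TCP jig mm [ 5.   1.  72.8] F jig [-0.9 -0.   0.1]
tool cm [-0.1  -0.77  3.6 ]
tool axes in jig
 [[ 0.001  0.988  0.154]
 [ 1.    -0.001 -0.   ]
 [-0.     0.154 -0.988]]
```

View pics/w3.png

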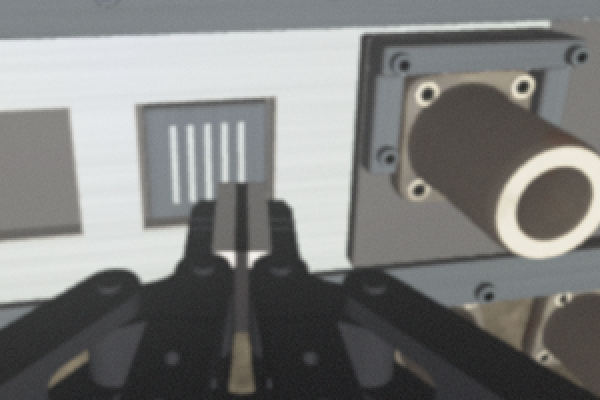

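Wrist view: window centre at crop (205,163), fingertip above it at (242,185), hub clear on the right. I'll check the frame by projection.

```bash
python3 -c "
from h import *
for x,y in((0,0),(24,24),(-24,-24),(24,-24),(-24,24)):
    q=proj('wrist',J@np.array([x/1e3,y/1e3,.027])+np.r_[W0,0]);print(x,y,((q-[200,150])*2).round())
togo(3,0,38)"
```

```text
0 0 [208. 164.]
24 24 [275.  96.]
-24 -24 [143. 229.]
24 -24 [273. 218.]
-24 24 [134. 103.]
t 11.175 TCP jig mm [ 4.8  1.1 72.5] F jig [ 0.3 -0.3 -0.6]
tool cm [-0.11 -0.71  3.39]
tool axes in jig
 [[ 0.001  0.988  0.153]
 [ 1.    -0.001 -0.   ]
 [-0.     0.153 -0.988]]
```

The projected window corners match the picture to about 1 mm. Descending now.

Emit:
move_arm:
  increments:
    - [0,0,0,-0.1,-0.4,1.7,0]
    - [0,0,0,0,-0.35,1.7,0]
    - [0,0,0,0,0,0,0]
    - [0,0,0,0,0,0,0]

```text
time: 11.68
ee_pos: [0.4892, -0.0365, 0.035]
tcp_rot: [[0.182, 0.973, 0.146], [0.983, -0.18, -0.027], [0.0, 0.148, -0.989]]
wrist_force: [-0.4, -0.5, -0.7]
finger_gap: -0.004
gripper_force: 0.0
```

```bash
python3 -c "
from h import *
togo(3,0,24)"
```

```text
t 11.675 TCP jig mm [ 0.1  0.4 35. ] F jig [-0.3 -0.6 -0.7]
tool cm [-0.04  0.13  1.13]
tool axes in jig
 [[ 0.     0.989  0.148]
 [ 1.    -0.     0.   ]
 [ 0.     0.148 -0.989]]
```

Emit:
move_arm:
  increments:
    - [0,0,0,0,0.1,0.4,0]
    - [0,0,0,0,0,0.4,0]
    - [0,0,0,0,0,0.3,0]
    - [0,0,0,0,0,0,0]
    - [0,0,0,0,0,0,0]

```text
time: 12.3
ee_pos: [0.4917, -0.037, 0.0249]
tcp_rot: [[0.182, 0.973, 0.145], [0.983, -0.18, -0.027], [-0.0, 0.148, -0.989]]
wrist_force: [-4.9, 1.0, 6.6]
finger_gap: -0.0
gripper_force: 3.2
```

```bash
python3 -c "
from h import *
togo(10,0,24.5)"
```

```text
t 12.3 TCP jig mm [ 2.6  0.4 24.9] F jig [-4.9  0.1  6.6]
tool cm [-0.04  0.72  0.15]
tool axes in jig
 [[ 0.     0.989  0.148]
 [ 1.    -0.    -0.   ]
 [-0.     0.148 -0.989]]
```

Emit:
move_arm:
  increments:
    - [0,0,0,0,0.4,0.08,0]
    - [0,0,0,0,0.4,0.06,0]
    - [0,0,0,0,0.3,0.05,0]
    - [0,0,0,0,0,0,0]

```text
time: 12.8
ee_pos: [0.5032, -0.0392, 0.0251]
tcp_rot: [[0.182, 0.972, 0.146], [0.983, -0.18, -0.027], [-0.0, 0.149, -0.989]]
wrist_force: [-4.7, 0.8, 6.0]
finger_gap: 0.002
gripper_force: 3.6
```

```bash
python3 -c "
from h import *
st()"
```

```text
t 12.8 TCP jig mm [14.4  0.4 25.1] F jig [-4.8 -0.1  6. ]
```

Emit:
move_arm:
  increments:
    - [0,0,0,0,0.3,0.05,0]
    - [0,0,0,0,0.3,0.05,0]
    - [0,0,0,0,0.3,0.05,0]
    - [0,0,0,0,0,0,0]

```text
time: 13.3
ee_pos: [0.5121, -0.0408, 0.025]
tcp_rot: [[0.182, 0.972, 0.146], [0.983, -0.18, -0.027], [0.0, 0.149, -0.989]]
wrist_force: [-5.0, 0.2, 6.4]
finger_gap: 0.003
gripper_force: 3.5
```

```bash
python3 -c "
from h import *
st()"
```

```text
t 13.3 TCP jig mm [23.4  0.4 25. ] F jig [-4.9 -0.7  6.4]
```

Emit:
move_arm:
  increments:
    - [0,0,0,0,0.3,0.05,0]
    - [0,0,0,0,0.3,0.05,0]
    - [0,0,0,0,0,0,0]

```text
time: 13.68
ee_pos: [0.5182, -0.0419, 0.0246]
tcp_rot: [[0.182, 0.972, 0.146], [0.983, -0.18, -0.027], [0.0, 0.149, -0.989]]
wrist_force: [-3.8, 1.0, 5.8]
finger_gap: 0.003
gripper_force: 2.5
```

```bash
python3 - <<'E'
from h import *
st();p=env.camera_params('wrist')
a=env.camera('wrist');save('w4.png',a[150:350,200:500].repeat(2,0).repeat(2,1))
for t in('window','nest'):
    for r in env.mark_of('wrist',t)[:2]: print(t,r['conf'],(1e3*J.T@(atz('wrist',r['point'],.027 if t=='window' else .035,p)-np.r_[W0,0])).round(1))
E
```

```text
t 13.675 TCP jig mm [29.6  0.4 24.6] F jig [-3.9  0.2  5.8]
```

View pics/w4.png

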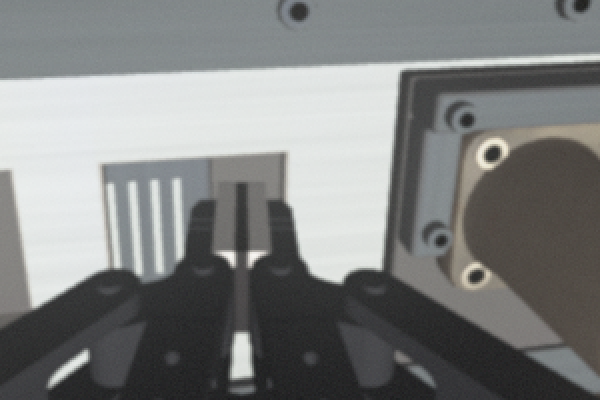

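The slide has moved about 14 mm: the first rib is under its web, and the block is at crop (105–212, 165–270). I'll raise the tip slightly and push on.

Emit:
move_arm:
  increments:
    - [0,0,0,0,0.3,-0.25,0]
    - [0,0,0,0,0.5,0.075,0]
    - [0,0,0,0,0.5,0.075,0]
    - [0,0,0,0,0.5,0.075,0]
    - [0,0,0,0,0.5,0.075,0]
    - [0,0,0,0,0.5,0.075,0]
    - [0,0,0,0,0.5,0.075,0]
    - [0,0,0,0,0,0,0]

```text
time: 14.82
ee_pos: [0.5492, -0.0475, 0.0255]
tcp_rot: [[0.182, 0.973, 0.143], [0.983, -0.18, -0.026], [0.0, 0.145, -0.989]]
wrist_force: [-3.9, -0.2, -1.6]
finger_gap: 0.003
gripper_force: 1.5
```

```bash
python3 -c "
from h import *
togo(80,0,28)"
```

```text
t 14.825 TCP jig mm [61.1  0.5 25.5] F jig [-3.8 -0.9 -1.6]
tool cm [-0.05  1.91  0.03]
tool axes in jig
 [[ 0.     0.989  0.145]
 [ 1.    -0.     0.   ]
 [ 0.     0.145 -0.989]]
```

Emit:
move_arm:
  increments:
    - [0,0,0,0,0.5,0.05,0]
    - [0,0,0,0,0.5,0.05,0]
    - [0,0,0,0,0.5,0.05,0]
    - [0,0,0,0,0.4,0.04,0]
    - [0,0,0,0,0,0,0]

```text
time: 15.45
ee_pos: [0.5674, -0.051, 0.0263]
tcp_rot: [[0.182, 0.973, 0.142], [0.983, -0.18, -0.026], [0.0, 0.144, -0.99]]
wrist_force: [-4.6, 0.2, -1.5]
finger_gap: -0.001
gripper_force: 2.2
```

Emit:
move_arm:
  increments:
    - [0,0,0,0,0.2,0.03,0]
    - [0,0,0,0,0.15,0.02,0]
    - [0,0,0,0,0,0,0]

```text
time: 15.82
ee_pos: [0.5747, -0.0526, 0.0296]
tcp_rot: [[0.182, 0.972, 0.151], [0.983, -0.18, -0.028], [-0.0, 0.153, -0.988]]
wrist_force: [0.7, 0.5, 0.1]
finger_gap: 0.0
gripper_force: 0.3
```

```bash
python3 -c "
from h import *
togo(86,0,26)"
```

```text
t 15.825 TCP jig mm [87.1  0.2 29.6] F jig [0.6 0.6 0.1]
tool cm [-0.02 -0.16  0.34]
tool axes in jig
 [[ 0.001  0.988  0.153]
 [ 1.    -0.001 -0.   ]
 [-0.     0.153 -0.988]]
```

```bash
python3 - <<'E'
from h import *
st()
a=env.camera('wrist');save('w5.png',a[120:400,150:550].repeat(2,0).repeat(2,1)[:,:800])
E
```

```text
t 15.825 TCP jig mm [87.1  0.2 29.6] F jig [0.6 0.6 0.1]
```

View pics/w5.png

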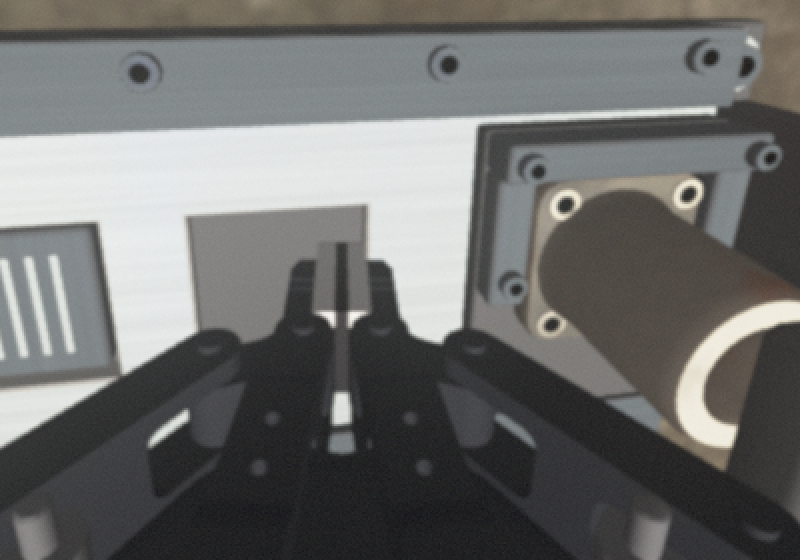

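The block (ribs at crop (0–75, 255–355)) now shows in the second window. I'll retreat and verify.

Emit:
move_arm:
  increments:
    - [0,0,0,0,-0.4,0,0]
    - [0,0,0,0,0,-3,0]
    - [0,0,0,0,0,-6,0]
    - [0,0,0,0,0,-6,0]
    - [0,0,0,0,0,-4,0]
    - [0.15,0,0,0,0,0,0]
    - [0,0,0,5,-4,0,0]
    - [0,0,0,5,0,0,0]
    - [0,0,0,0,0,0,0]
    - [0,0,0,0,0,0,0]

```text
time: 17.12
ee_pos: [0.5211, 0.0579, 0.2163]
tcp_rot: [[0.181, 0.983, 0.002], [0.983, -0.181, -0.001], [-0.0, 0.002, -1.0]]
wrist_force: [0.3, -0.2, -0.1]
finger_gap: 0.004
gripper_force: 0.0
```

```bash
python3 - <<'E'
from h import *
st();p=env.camera_params('wrist')
a=env.camera('wrist');save('w6.png',a[100:380,150:550].repeat(2,0).repeat(2,1))
g=cv2.cvtColor(a,cv2.COLOR_RGB2GRAY)
for s in cv2.createLineSegmentDetector(1).detect(g)[0][:,0]:
    n=np.hypot(s[2]-s[0],s[3]-s[1])
    A,B=[(J.T@(atz('wrist',q,.027,p)-np.r_[W0,0]))[:2]*1000 for q in(s[:2],s[2:])]
    m=(A+B)/2
    if n>15 and -40<m[0]<110 and abs(m[1])<27 and abs(A[0]-B[0])<3: print(np.round(s,1),A.round(1),B.round(1))
E
```

```text
t 17.125 TCP jig mm [ 14.3  99.1 216.3] F jig [ 0.3 -0.1 -0.1]
[292.4 278.1 291.5 236.8] [-23.4 -39.4] [-22.6  22.8]
[279.  221.8 282.4 284.4] [-37.7  43.8] [-37.5 -49.5]
[382.  236.8 379.7 266.8] [94.4 22.8] [ 94.4 -21.7]
[334.9 275.8 333.2 251.8] [ 34.5 -35.7] [31.7  1. ]
[323.  243.1 323.6 273.1] [18.1 13.7] [ 19.1 -31.5]
[316.8 271.9 317.5 243.1] [  9.9 -29.6] [11.  13.7]
```

View pics/w6.png

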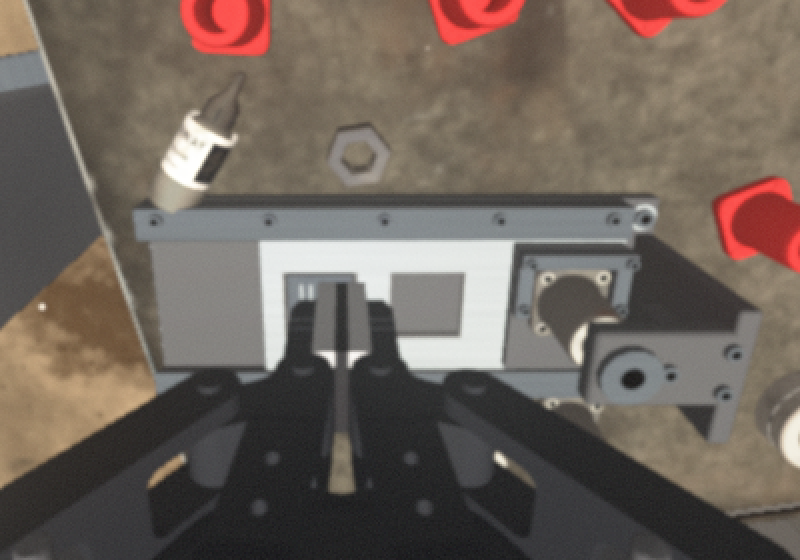

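The front wall is at 94.4 mm, so slide travel is about 70 mm. The block is in the second window, the casting is still home under the bush side, the neighbours I can see (bottle, nut) are undisturbed, and the robot is clear. Handing in.

```bash
python3 -c "
from workcell import env
print(env.close_job())"
```

```text
the job is handed in; nothing more can be done
None
```

The job is handed in: the casting is fully home against the back bar, and the slide is at about 70 mm travel with the stop block in its second window. I read the lock from the window position and the ribs showing there, and did not test it by pushing. The arm ended clear of everything at about 17 s.

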